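Park the tumble mixer heavy side down

TASK

The hand-cranked tumble mixer has a jar clamped off-centre somewhere inside its closed drum, and nothing on the outside shows where. Take the red crank handle, turn the drum at least half a turn to feel which side is heavy, then bring the heavy side straight down (to within about 20 degrees) and finish still gripping the handle with the drum at rest there. Leave the mortar, the glass cylinder and the tin where they stand.

Things in the scene. Friction and masses are not known exactly. Their poses are not given: they have to be found in the camera images.
- mixer: white bench stand, fixed; foot 150 x 230 mm, two 172 mm high uprights at y = +-82 mm. Origin: middle of its underside. z up; y runs along the level drum axle, which lies 150 mm above the origin; the crank is on the -y side (the robot's right). The steel drum, 135 mm in diameter, 132 mm long, lies between the uprights
- axle (a point): point on the axle line in the plane of the handle's middle, 170 mm from the mixer's origin along its -y and 150 mm up; axes as the mixer's (z up, y along the axle). The handle's middle runs round this point on a circle of 55 mm radius, square to y; any number of turns either way. A flat crank arm (68 mm to each side of the axle) turns beside it, its outer face 57 mm from this plane
- handle: red crank handle, a level round bar 18 mm in diameter and 110 mm long, parallel to the axle. Origin: its middle. It is a sleeve that spins freely on its pin, so the fingers can keep pointing down while the crank goes round; its own orientation means nothing. Its outer end is free, its inner end joins the crank arm. It starts at any place on its circle
- drum: the drum, turning as one with the crank. Origin: on the axle at its middle; y along the axle, z towards the handle. Balanced but for the hidden jar, at any angle, which pulls with 0.16 to 0.26 N m when level with the axle. Bearing drag is 0.30 N m, so the drum stays where left: the handle takes 5.5 N to turn, up to 3 to 4.7 N more as the jar climbs, as much less as it sinks
- mortar: white ceramic mortar, open bowl 120 mm across and 70 mm high, loose; leave it. Origin: middle of its underside
- cylinder: glass measuring cylinder, 30 mm across, 150 mm high, on a 64 mm round foot, loose; leave it. Origin: middle of its underside
- tin: open aluminium tin, 90 mm across and 70 mm high, loose; leave it. Origin: middle of its underside

How it is judged:
By the outcome, as a careful person would: the job done as asked, in the order asked, and still so for the second after the job is handed in, while the arm keeps its last pose, push and grip.
It also fails if it takes over 72 s, if anything falls off the work surface, if the arm or the gripper's body presses on something with over 40 N, if the wrist force passes 120 N, or if a joint passes its speed limit or range.

ROBOT

A 6-joint arm with a two-finger parallel gripper is mounted at the origin on the work surface. World frame = base frame: x ahead of the robot, y to its left, z up, the work surface at z = 0. Lengths are in m, angles in rad, forces in N, time in s.
With the tool pointing down it reaches from about 0.375 to 0.975 m from the base axis. Payload 3.8 kg.
Tool frame: the origin (TCP) lies at the very end of the fingers, on their centre line; the grasp point (between the pads) lies bot.hold_point_z behind it (bot.hold_point_z is the distance from the TCP to the grasp point, in m); z points along the fingers, y is the line along which they close (so a half turn about z gives the same grasp; the last joint's range is limited). The gripper opens to 85 mm and grips with 20 to 120 N. Pads are 22 mm wide; open, the fingers measure 114 mm over their backs; the gripper's body (76 mm by 85 mm) begins 54 mm behind the grasp point. The pads swing forward as they close: fully open they stand 13 mm farther back than shut.
Start: joints at [-1.319, 0.264, 1.604, -0, 1.274, -0.037], TCP at [0.192, -0.647, 0.231] pointing down, gripper open.
Joint ranges: [-2.63, 2.63], [-0.94, 2.18], [0.31, 2.57], [-1.31, 4.45], [0, 2.66], [-2.55, 2.55]. Speed limits (rad/s): [2.57, 2.57, 3.14, 3.14, 3.14, 3.14].

INTERFACE

Orientations are given as a rotation vector (axis times angle).
In Python, from workcell import bot gives the robot as it stands.
- The arm moves only by the shell command python3 jog.py 'ROWS' [OPENING] [FORCE]. ROWS is a JSON list of rows, 1 to 5 of them, each of 4 numbers: dx, dy, dz in m, then a turn about the tool's z in rad; each row shifts and turns the commanded pose from where the row before left it, along the tool's axes as they then stand; what a row does not reach is not made up. A row lasts 1/8 s, in which the tool goes at most 0.0625 m and 0.188 rad, less where a joint would pass 70% of its speed; a pose out of reach is approached as far as the arm can. OPENING is the opening from 0.0 (shut) to 1.0 (fully open), set as the command begins (- or left out keeps the last). The fingers move at their own pace and stop on an object; FORCE is the grip in N (left out, the last holds). Time passes only in rows, so rows that do not move let the fingers close. It prints the time, the measured TCP pose, the force, the opening and the grip force at its end.
- bot.read_state(): the state, without advancing time (a new reading comes with each control period).
- bot.read_camera(name): name is "scene" or "top"; returns the picture (480x640x3 uint8, red, green, blue); there is no depth.
- bot.camera_info(name): a dict with "intrinsics" (3x3 intrinsics, pixels), "extrinsics" (4x4, takes a point from camera to world coordinates). Camera axes: x right, y down, z forward; pixel columns grow to the right and rows downward; lengths in m; the calibration is good to about 2 mm. A picture is of the moment at which its call begins. camera_info takes no time and is no camera call.
- bot.finish_job(): hands the job in; it is judged then, once.
The state is a dict: "time": time; "q": joint angles; "joint_vel": joint speeds; "joint_torque": joint torques, N m; "tool_pos": TCP position; "tcp_rot": TCP orientation; "wrist_force": force on the tool from outside, world axes, zero at the start; "torque": the same for the moment, N m; "width": opening from 0.0 (shut) to 1.0 (fully open); "grip_force": force on a finger pad.
Only numpy, scipy, OpenCV 4.12 (cv2) and the standard library are available. Lean on these libraries where they do the work, as an engineer would, in place of code of your own. Each camera call takes 0.05 s, during which the arm holds its last target. There are 200 camera calls.

## Working session

There is one attempt and no reset: what is moved stays moved. The work goes in short steps, Python scripts to look and compute and a shell command to move; the robot and the scene stay as the last step left them, time stands still between calls to the robot, and variables do not carry over. Pictures are saved under pics/ and viewed, at most 10 in all, crops included, and the job is handed in when it is done.

```bash
ls; mkdir -p pics
python3 - <<'E'
from workcell import bot
import cv2
for n in ("scene","top"):
    cv2.imwrite(f"pics/{n}0.png",bot.read_camera(n)[...,::-1])
    i=bot.camera_info(n);print(n,i["intrinsics"],i["extrinsics"])
s=bot.read_state();print(s);print(bot.hold_point_z)
E
```

```text
jog.py
pics
workcell.py
scene [[559.48433566   0.         319.21758612]
 [  0.         559.48433566 241.87222859]
 [  0.           0.           1.        ]] [[ 0.89656657  0.23673198 -0.37433455  0.96404857]
 [ 0.44290454 -0.4829976   0.75534687 -0.86179464]
 [-0.00198793 -0.84301322 -0.53788917  0.76614277]
 [ 0.          0.          0.          1.        ]]
top [[542.41202186   0.         306.23749484]
 [  0.         542.41202186 241.50737122]
 [  0.           0.           1.        ]] [[ 0.02337354 -0.9891822   0.14481799  0.35689708]
 [-0.99958795 -0.02070961  0.01987556  0.00265423]
 [-0.01666142 -0.14522288 -0.98925867  1.35796376]
 [ 0.          0.          0.          1.        ]]
{'time': 0.1, 'q': array([-1.31888926e+00,  2.64738855e-01,  1.60526788e+00,  6.54525253e-06,
        1.27367428e+00, -3.68745540e-02]), 'joint_vel': array([ 0.00082061, -0.00287227, -0.00294607, -0.00217067,  0.00019122,
       -0.00125163]), 'joint_torque': array([-3.21988409e-05, -5.16706467e+01, -3.68588662e+01, -7.92243600e-05,
        6.18719656e-03, -2.47946048e-05]), 'tool_pos': array([ 0.19207999, -0.64639806,  0.23002893]), 'tcp_rot': array([-3.10684549e+00, -4.51740687e-01,  3.42020559e-04]), 'wrist_force': array([-0.11758897, -0.16851937,  0.72649523]), 'torque': array([ 0.02876917, -0.03160822, -0.01729931]), 'grip_force': 0.0, 'width': 0.9955622847630465}
0.0187
```

View pics/scene0.png

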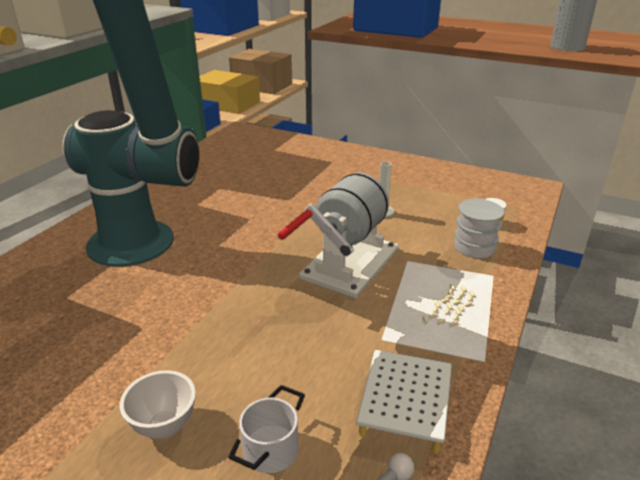

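View pics/top0.png

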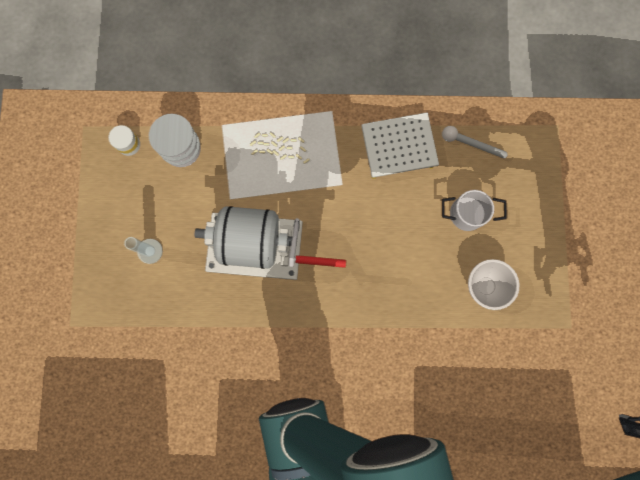

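The scene view shows the handle from about (281,235) to (313,210). In the top view it runs from (297,259) to (345,264), with the foot's corners near (206,272), (298,279) and (301,219).

Run:
```python
import cv2,numpy as np
a=cv2.imread("pics/top0.png")[195:295,190:360];b=cv2.imread("pics/scene0.png")[155:300,260:410]
cv2.imwrite("pics/topc.png",cv2.resize(a,(765,450),interpolation=cv2.INTER_CUBIC))
cv2.imwrite("pics/scc.png",cv2.resize(b,(600,580),interpolation=cv2.INTER_CUBIC))
```

```text
(no output)
```

View pics/topc.png

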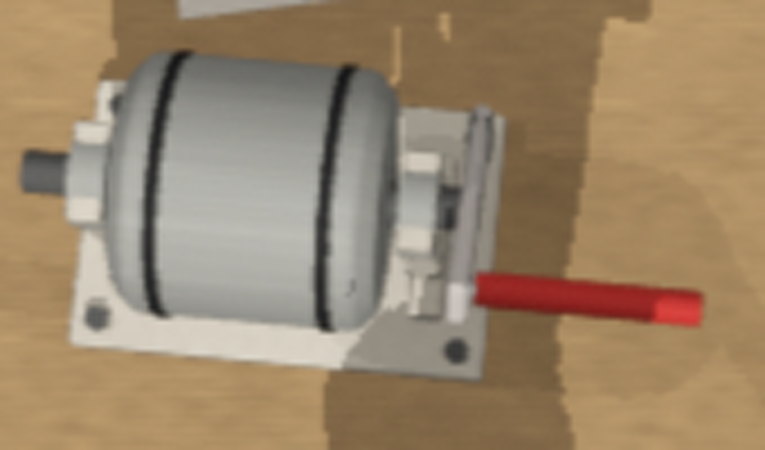

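View pics/scc.png

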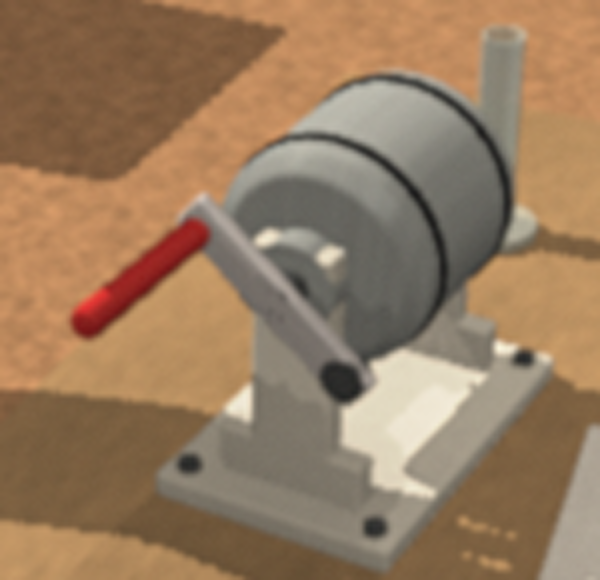

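```bash
cat > h.py <<'E'
import numpy as np
from workcell import bot
def proj(n,P):
    i=bot.camera_info(n);E=np.linalg.inv(i["extrinsics"]);p=i["intrinsics"]@(E[:3,:3]@P+E[:3,3]);return p[:2]/p[2]
def Rz(a): return np.array([[np.cos(a),-np.sin(a),0],[np.sin(a),np.cos(a),0],[0,0,1]])
E
python3 - <<'E'
from h import *
from scipy.optimize import least_squares
# corner(sx,sy) or handle offset along y
T=lambda u,v:(190.-.4+u/4.5,195-.4+v/4.5); S=lambda u,v:(260-.4+u/4,155-.4+v/4)
obs=[("top",("c",-1,1),T(72,343)),("top",("c",-1,-1),T(480,375)),("top",("c",1,-1),T(506,115)),
("top",("h",.055),T(478,288)),("top",("h",-.055),T(702,309)),
("scene",("c",-1,-1),S(158,477)),("scene",("c",1,-1),S(390,552)),("scene",("c",1,1),S(551,358)),
("scene",("h",.055),S(201,232)),("scene",("h",-.055),S(87,322))]
def res(p):
    x,y,a,th,t=p;r=[]
    for n,o,m in obs:
        L=np.array([.075*o[1],.115*o[2],t]) if o[0]=="c" else np.array([.055*np.sin(th),-.17+o[1],.15+.055*np.cos(th)])
        r+=list(proj(n,Rz(a)@L+[x,y,0])-m)
    return r
for th0 in(-1,-2):
    f=least_squares(res,[.55,.13,0,th0,.015],loss="soft_l1");p=f.x;print(p,np.round(f.fun,1),f.cost)
A=Rz(p[2])@[0,-.17,.15]+[p[0],p[1],0];print("axle",A,"handle",A+Rz(p[2])@[.055*np.sin(p[3]),0,.055*np.cos(p[3])])
E
```

```text
[ 0.54071723  0.16109577 -0.06471933 -0.88311372  0.01522816] [-0.9  0.4  0.4  1.3 -0.  -0.2 -0.5 -0.2  0.2 -0.5 -0.6 -0.4 -0.1  0.9
  1.5 -0.1  0.  -0.2 -0.2  1.3] 3.5375811553260323
[ 0.54071723  0.16109577 -0.06471933 -0.88311368  0.01522816] [-0.9  0.4  0.4  1.3 -0.  -0.2 -0.5 -0.2  0.2 -0.5 -0.6 -0.4 -0.1  0.9
  1.5 -0.1  0.  -0.2 -0.2  1.3] 3.537581155326966
axle [ 0.52972263 -0.00854832  0.15      ] handle [ 0.48731206 -0.0057997   0.18491115]
```

```bash
R='[[0.0386,-0.0433,0,0],[0.0386,-0.0433,0,0],[0.0386,-0.0433,0,0],[0.0386,-0.0433,0,0]]'
python3 jog.py '[[0.0386,-0.0433,0,0],[0.0386,-0.0433,0,0],[0.0386,-0.0433,0,0],[0.0386,-0.0433,0,0]]' 1.0 80
python3 jog.py '[[0.0386,-0.0433,0,0],[0.0386,-0.0433,0,0],[0.0386,-0.0433,0,0],[0.0386,-0.0433,0,0]]'
python3 jog.py '[[0.0386,-0.0433,0,0],[0.0386,-0.0433,0,0],[0.0386,-0.0433,0,0],[0.0386,-0.0433,0,0]]'
python3 jog.py '[[0,0,0,-0.174],[0,0,0,-0.174],[0,0,0,-0.174],[0,0,0,-0.174]]'
python3 jog.py '[[0,0,0,-0.174],[0,0,0,-0.174],[0,0,0,-0.174],[0,0,0,0]]'
python3 -c "
from workcell import bot;s=bot.read_state();print(s['q'],s['tool_pos'],s['tcp_rot'])"
```

```text
time: 0.6
tool_pos: [0.2913, -0.4351, 0.2307]
tcp_rot: [-3.108, -0.451, 0.0]
wrist_force: [0.5, -0.7, 0.1]
width: 0.997
grip_force: 0.0
time: 1.1
tool_pos: [0.3898, -0.2252, 0.231]
tcp_rot: [-3.109, -0.451, -0.0]
wrist_force: [0.7, -0.0, 0.2]
width: 0.996
grip_force: 0.0
time: 1.6
tool_pos: [0.4885, -0.0152, 0.2311]
tcp_rot: [3.109, 0.452, -0.0]
wrist_force: [0.7, -0.4, -0.2]
width: 1.001
grip_force: 0.0
time: 2.1
tool_pos: [0.4879, -0.0168, 0.2307]
tcp_rot: [-2.763, -1.493, 0.001]
wrist_force: [-0.8, 0.2, 0.2]
width: 1.003
grip_force: 0.0
time: 2.6
tool_pos: [0.4879, -0.017, 0.2308]
tcp_rot: [-2.293, -2.147, 0.001]
wrist_force: [-0.1, 0.3, 0.4]
width: 0.999
grip_force: 0.0
[-8.59198703e-02 -9.37880225e-02  1.99127943e+00  1.43079265e-05
  1.24498980e+00 -2.00055446e-02] [ 0.48788399 -0.01702546  0.23082213] [-2.29295020e+00 -2.14657292e+00  9.17271745e-04]
```

```bash
python3 jog.py '[[0,0,0.022,0],[0,0,0.022,0],[0,0,0.021,0],[0,0,0,0]]' 1.0
python3 jog.py '[[0,0,0,0],[0,0,0,0],[0,0,0,0],[0,0,0,0],[0,0,0,0]]' 0.0 60
python3 - <<'E'
from h import *
import cv2
t=bot.read_camera("top")[175:325,200:400];s=bot.read_camera("scene")[130:280,220:420]
cv2.imwrite("pics/g.png",np.vstack([cv2.resize(i[...,::-1],(400,300),interpolation=cv2.INTER_CUBIC) for i in (t,s)]))
s=bot.read_state();print(s)
E
```

```text
time: 3.1
tool_pos: [0.4864, -0.0169, 0.1642]
tcp_rot: [-2.292, -2.144, 0.005]
wrist_force: [0.8, 0.6, 0.9]
width: 0.998
grip_force: 0.0
time: 3.72
tool_pos: [0.4875, -0.0171, 0.1667]
tcp_rot: [-2.291, -2.149, 0.002]
wrist_force: [-5.4, -0.6, 5.6]
width: 0.192
grip_force: 58.4
{'time': 3.825, 'q': array([-8.59372878e-02, -4.06181735e-02,  2.06428603e+00, -2.57333276e-04,
        1.11937035e+00, -2.18030008e-02]), 'joint_vel': array([ 9.20898162e-05, -9.31034276e-04,  4.26493718e-04,  6.60373106e-04,
       -2.86028483e-04, -1.33437330e-03]), 'joint_torque': array([ 2.16085757e-01, -2.99837995e+01, -3.49697006e+01,  2.19066725e-01,
       -1.78699158e+00,  2.41086254e-02]), 'tool_pos': array([ 0.48755018, -0.01709077,  0.16667873]), 'tcp_rot': array([-2.29072948e+00, -2.14857467e+00,  1.78687186e-03]), 'wrist_force': array([-5.94138911, -0.86565214,  4.96693882]), 'torque': array([-0.04477519,  0.78620016,  0.03210938]), 'grip_force': 58.42055797576904, 'width': 0.18944827982025012}
```

View pics/g.png

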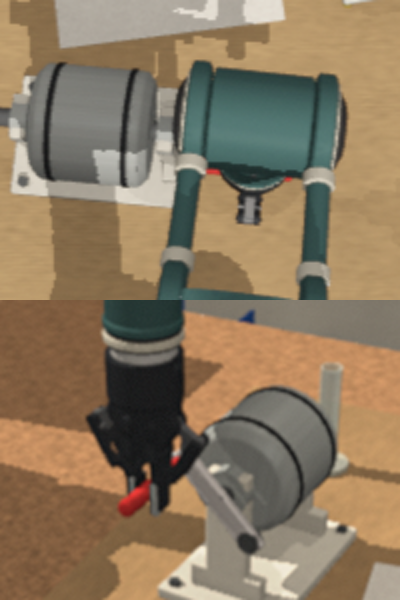

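Gripped: in both views the fingers are closed over the middle of the red handle, and the gripper clears the crank arm. Next I'll crank over the top, logging the tangential force.

```bash
cat > m.py <<'E'
from h import *
s=bot.read_state();p=s["tool_pos"];ex=Rz(-.0647)@[1,0,0]
A=np.array([.52972,-.00855,.15])
d=p-A;dx=d@ex;dz=p[2]+bot.hold_point_z-.15;th=np.arctan2(dx,dz)
F=s["wrist_force"];fx=F@ex;fz=F[2]
ft=fx*np.cos(th)-fz*np.sin(th);fr=fx*np.sin(th)+fz*np.cos(th)
l="%.2f th %.1f R %.1f Ft %.1f Fr %.1f Fy %.1f tau %.3f grip %.0f w %.3f"%(s["time"],np.degrees(th),1e3*np.hypot(dx,dz),ft,fr,F@(Rz(-.0647)@[0,1,0]),ft*.055,s["grip_force"],s["width"])
print(l);open("log.txt","a").write(l+"\n")
E
python3 m.py
python3 jog.py '[[0,0.00678,-0.00678,0],[0,0.00785,-0.0055,0]]' >/dev/null; python3 m.py
python3 jog.py '[[0,0.00869,-0.00405,0],[0,0.00926,-0.00248,0]]' >/dev/null; python3 m.py
python3 jog.py '[[0,0.00955,-0.00084,0],[0,0.00955,0.00084,0]]' >/dev/null; python3 m.py
python3 jog.py '[[0,0.00926,0.00248,0],[0,0.00869,0.00405,0]]' >/dev/null; python3 m.py
```

```text
3.83 th -49.6 R 54.6 Ft -0.0 Fr 7.7 Fy -1.2 tau -0.002 grip 58 w 0.189
4.08 th -28.9 R 53.8 Ft -2.3 Fr -5.3 Fy 0.1 tau -0.126 grip 58 w 0.184
4.33 th -9.6 R 53.0 Ft -3.4 Fr -11.3 Fy -1.6 tau -0.187 grip 59 w 0.193
4.58 th 9.9 R 52.3 Ft -4.3 Fr -14.3 Fy -1.2 tau -0.235 grip 59 w 0.185
4.83 th 29.7 R 51.7 Ft -4.6 Fr -12.9 Fy -2.2 tau -0.253 grip 59 w 0.188
```

```bash
python3 jog.py '[[0,0.00785,0.0055,0],[0,0.00678,0.00678,0]]' >/dev/null; python3 m.py
python3 jog.py '[[0,0.0055,0.00785,0],[0,0.00405,0.00869,0]]' >/dev/null; python3 m.py
python3 jog.py '[[0,0.00248,0.00926,0],[0,0.00084,0.00955,0]]' >/dev/null; python3 m.py
python3 jog.py '[[0,-0.00084,0.00955,0],[0,-0.00248,0.00926,0]]' >/dev/null; python3 m.py
python3 jog.py '[[0,-0.00405,0.00869,0],[0,-0.0055,0.00785,0]]' >/dev/null; python3 m.py
```

```text
5.08 th 50.2 R 51.6 Ft -6.3 Fr -12.8 Fy -1.9 tau -0.345 grip 60 w 0.188
5.33 th 70.5 R 52.1 Ft -5.9 Fr -14.6 Fy -2.2 tau -0.326 grip 60 w 0.188
5.58 th 90.3 R 53.0 Ft -7.6 Fr -17.3 Fy -2.2 tau -0.415 grip 61 w 0.188
5.83 th 108.6 R 54.2 Ft -9.1 Fr -19.4 Fy -1.9 tau -0.498 grip 61 w 0.193
6.08 th 124.9 R 55.3 Ft -7.7 Fr -16.9 Fy -1.3 tau -0.426 grip 61 w 0.194
```

```bash
python3 jog.py '[[0,-0.00778,0.00678,0],[0,-0.00785,0.0045,0]]' >/dev/null; python3 m.py
python3 jog.py '[[0,-0.00869,0.00405,0],[0,-0.00926,0.00248,0]]' >/dev/null; python3 m.py
python3 jog.py '[[0,-0.00955,0.00084,0],[0,-0.00955,-0.00084,0]]' >/dev/null; python3 m.py
python3 jog.py '[[0,-0.00926,-0.00248,0],[0,-0.00869,-0.00405,0]]' >/dev/null; python3 m.py
python3 jog.py '[[0,-0.00785,-0.0055,0],[0,-0.00678,-0.00678,0]]' >/dev/null; python3 m.py
```

```text
6.33 th 137.8 R 55.3 Ft -10.3 Fr 5.8 Fy -1.8 tau -0.564 grip 60 w 0.186
6.58 th 154.2 R 54.6 Ft -13.2 Fr 41.6 Fy -2.6 tau -0.724 grip 59 w 0.190
6.83 th -171.9 R 57.1 Ft -8.0 Fr 21.1 Fy -0.8 tau -0.439 grip 61 w 0.191
7.08 th -148.4 R 58.1 Ft -6.1 Fr 17.1 Fy -2.5 tau -0.337 grip 62 w 0.186
7.33 th -127.8 R 58.3 Ft -3.8 Fr 13.9 Fy -1.9 tau -0.209 grip 62 w 0.193
```

```bash
python3 jog.py '[[0,-0.0065,-0.0070,0],[0,-0.00405,-0.0077,0]]' >/dev/null; python3 m.py
python3 jog.py '[[0,-0.00248,-0.00926,0],[0,-0.00084,-0.00955,0]]' >/dev/null; python3 m.py
python3 jog.py '[[0,0.00084,-0.00955,0],[0,0.00248,-0.00926,0]]' >/dev/null; python3 m.py
python3 jog.py '[[0,0.00405,-0.00869,0],[0,0.0055,-0.00785,0]]' >/dev/null; python3 m.py
python3 jog.py '[[0,0.00678,-0.00678,0],[0,0.00785,-0.0055,0]]' >/dev/null; python3 m.py
python3 - <<'E'
import numpy as np
from scipy.optimize import least_squares
D=np.array([[float(v) for v in (w[2],w[4],w[6],w[12])] for w in (l.split() for l in open("log.txt"))][1:])
t=np.radians(D[:,0]);ok=np.ones(len(t),bool);ok[9:12]=False
A=np.c_[np.ones_like(t),np.sin(t),np.cos(t)]
# centre offset
c=np.linalg.lstsq(A[ok],D[ok,1],rcond=None)[0];print("R,cx,cz",c)
r=-D[:,3]
for k in (ok,ok|True):
    d,a,b=np.linalg.lstsq(A[k],r[k],rcond=None)[0]
    pk=np.degrees(np.arctan2(a,b));print(d,np.hypot(a,b),"peak th",pk,"final th",pk-90,np.round(A@[d,a,b]-r,3))
E
```

```text
7.58 th -109.2 R 58.0 Ft -3.1 Fr 8.9 Fy -2.1 tau -0.173 grip 63 w 0.190
7.83 th -88.9 R 57.1 Ft -2.0 Fr 8.5 Fy -1.4 tau -0.108 grip 63 w 0.190
8.07 th -67.3 R 55.9 Ft -3.0 Fr 4.6 Fy -1.8 tau -0.166 grip 64 w 0.187
8.32 th -45.9 R 54.9 Ft -1.9 Fr -6.9 Fy -1.4 tau -0.103 grip 63 w 0.189
8.57 th -30.4 R 54.1 Ft -2.9 Fr -8.9 Fy -1.3 tau -0.159 grip 63 w 0.191
R,cx,cz [55.11557585 -2.05350186 -2.60309611]
0.2848508735457721 0.16422470148444207 peak th 124.49935036082837 final th 34.49935036082837 [ 0.012 -0.016 -0.019  0.018 -0.016  0.055  0.006 -0.055  0.023 -0.119
 -0.296 -0.081 -0.044  0.026  0.015  0.04  -0.042  0.02  -0.023]
0.31442701182703 0.20811052232562174 peak th 133.22149253751667 final th 43.22149253751667 [-0.01  -0.038 -0.035  0.013 -0.005  0.084  0.052  0.006  0.094 -0.042
 -0.215 -0.005  0.019  0.073  0.045  0.052 -0.046  0.003 -0.044]
```

```bash
cat > fit.py <<'E'
import numpy as np
D=np.array([[float(v) for v in (w[2],w[4],w[6],w[8])] for w in (l.split() for l in open("log.txt"))][1:])
t=np.radians(D[:,0]);sg=-np.ones(len(t));sg[19:]=+1  # later rows: reverse motion
ok=np.ones(len(t),bool);ok[9:12]=False
x=D[:,1]*np.sin(t);z=D[:,1]*np.cos(t)
fx=D[:,2]*np.cos(t)+D[:,3]*np.sin(t);fz=-D[:,2]*np.sin(t)+D[:,3]*np.cos(t)
x=x+2.05;z=z+2.60;T=np.arctan2(x,z);r=-(z*fx-x*fz)/1e3
A=np.c_[-sg,np.sin(T),np.cos(T)]
print(np.c_[np.degrees(T).round(),r.round(3),np.hypot(x,z).round(1)].tolist())
for k in (ok,ok|True):
    d,a,b=np.linalg.lstsq(A[k],r[k],rcond=None)[0]
    pk=np.degrees(np.arctan2(a,b));print(d,np.hypot(a,b),"final th",pk-90,np.round(A@[d,a,b]-r,3))
E
python3 fit.py
```

```text
[[-26.0, 0.111, 55.2], [-7.0, 0.16, 55.3], [12.0, 0.215, 55.2], [30.0, 0.247, 55.0], [49.0, 0.354, 54.8], [69.0, 0.35, 54.9], [88.0, 0.463, 55.1], [105.0, 0.564, 55.4], [121.0, 0.483, 55.6], [134.0, 0.545, 54.8], [151.0, 0.578, 53.2], [-174.0, 0.399, 54.3], [-149.0, 0.328, 54.8], [-127.0, 0.22, 55.1], [-107.0, 0.187, 55.2], [-86.0, 0.133, 55.2], [-64.0, 0.18, 55.1], [-42.0, 0.082, 55.3], [-27.0, 0.133, 55.4]]
0.3039857718899795 0.20123284932388807 final th 38.8546708950843 [ 0.012 -0.001 -0.003  0.027 -0.013  0.054 -0.008 -0.075  0.02  -0.041
 -0.087  0.013  0.003  0.034  0.005  0.007 -0.072  0.023 -0.013]
0.31089164101017297 0.21301983561900337 final th 39.99107417409752 [ 0.006 -0.005 -0.006  0.028 -0.008  0.063  0.005 -0.059  0.038 -0.022
 -0.068  0.03   0.016  0.042  0.009  0.006 -0.076  0.017 -0.018]
```

```bash
python3 jog.py '[[0,0.00869,-0.00405,0],[0,0.00926,-0.00248,0]]' >/dev/null; python3 m.py
python3 jog.py '[[0,0.00955,0.00084,0],[0,0.00955,0.00084,0]]' >/dev/null; python3 m.py
python3 jog.py '[[0,0.00926,0.00248,0],[0,0.00869,0.00405,0]]' >/dev/null; python3 m.py
python3 jog.py '[[0,0.007,0.0050,0],[0,0,0,0],[0,0,0,0],[0,0,0,0]]' >/dev/null; python3 m.py
```

```text
8.82 th -11.9 R 53.1 Ft -3.3 Fr -9.0 Fy -2.1 tau -0.179 grip 63 w 0.190
9.07 th 9.7 R 51.9 Ft -4.0 Fr -5.3 Fy -1.3 tau -0.218 grip 63 w 0.189
9.32 th 30.4 R 51.4 Ft -5.0 Fr -5.2 Fy -2.4 tau -0.276 grip 63 w 0.186
9.82 th 40.7 R 51.5 Ft 3.9 Fr -7.5 Fy -3.7 tau 0.214 grip 63 w 0.187
```

```bash
sed -i '$d' log.txt; sed -i 's/sg\[19:\]=+1/pass/' fit.py; python3 fit.py | tail -n +2
python3 jog.py '[[0,0,0,0],[0,0,0,0],[0,0,0,0],[0,0,0,0]]'
python3 - <<'E'
from h import *
import cv2
t=bot.read_camera("top");s=bot.read_camera("scene")
cv2.imwrite("pics/f.png",np.hstack([cv2.resize(i[...,::-1],(400,300),interpolation=cv2.INTER_AREA) for i in (t,s)]))
E
```

```text
0.30393524335804634 0.20085713839281327 final th 38.89563191678326 [ 0.012 -0.    -0.003  0.027 -0.013  0.054 -0.009 -0.076  0.02  -0.041
 -0.088  0.013  0.003  0.034  0.005  0.007 -0.072  0.023 -0.013 -0.005
  0.     0.005]
0.3110781418483906 0.21238571862098665 final th 39.972374657960046 [ 0.007 -0.004 -0.005  0.029 -0.008  0.063  0.005 -0.06   0.038 -0.022
 -0.068  0.03   0.016  0.043  0.009  0.007 -0.075  0.018 -0.018 -0.009
 -0.001  0.006]
time: 10.32
tool_pos: [0.5623, -0.022, 0.1707]
tcp_rot: [-2.291, -2.149, 0.001]
wrist_force: [-3.1, -3.7, -9.5]
width: 0.191
grip_force: 62.8
```

View pics/f.png

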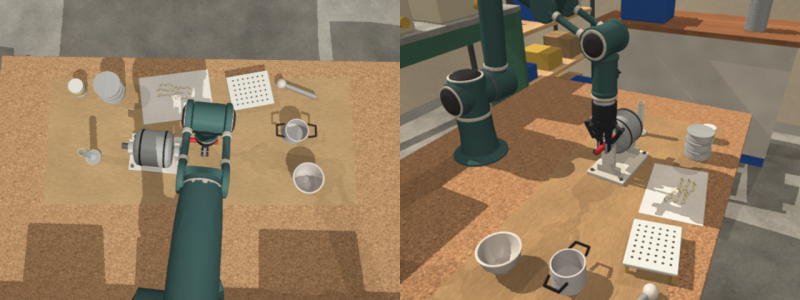

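The gripper still holds the handle just past the top on the far side. The mortar, tin and cylinder stand where they were, the drum is at rest, and the target angle agrees with the fit.

```bash
python3 -c "
from workcell import bot;print(bot.finish_job())"
```

```text
the job is handed in; nothing more can be done
None
```

I turned the drum more than a full turn and handed the job in at rest, handle still gripped, about 40° past the top on the far side, within about 2° of where the fit puts the jar straight down; one risk is that the arm lagged near the bottom of the turn and the handle force briefly reached about 44 N, possibly a contact over the 40 N limit, which I could not confirm.

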